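# Reset the loaf slicing gauge by one hole and hold its pin home

## Robot

A 7-joint arm with a two-finger parallel gripper is mounted at the origin on the work surface. World frame = base frame: x ahead of the robot, y to its left, z up, the work surface at z = 0. Lengths are in m, angles in rad, forces in N, time in s.
With the tool pointing down it reaches from about 0.425 to 0.95 m from the base axis. Payload 16.7 kg.
Tool frame: the origin (TCP) lies at the very end of the fingers, on their centre line; the grasp point (between the pads) lies 19 mm behind it (hold_point_z is the distance from the TCP to the grasp point, in m); z points along the fingers, y is the line along which they close (so a half turn about z gives the same grasp; the last joint's range is limited). The gripper opens to 94 mm and grips with 3 to 60 N. Pads are 16 mm wide; open, the fingers measure 119 mm over their backs; the gripper's body (75 mm by 177 mm) begins 78 mm behind the grasp point.
Start: joints at [-1.413, 0.426, 0.074, 1.606, -0.034, 1.111, -0.067], TCP at [0.205, 0.643, 0.205] pointing down, gripper open.
Joint ranges: [-2.85, 2.85], [-0.5, 2.14], [-1.23, 1.37], [0.21, 2.46], [-1.02, 4.16], [0.16, 2.05], [-2.73, 2.73]. Speed limits (rad/s): [1.89, 1.89, 2.39, 2.39, 3.01, 3.01, 3.01].

## Interface

Orientations are given as a 3x3 rotation matrix whose columns are the frame's x, y, z axes.
In Python, from plant import * gives the robot as it stands. The module is installed in compiled form; this text tells all that it offers.
- The arm moves only by the tool play_rows, never from a script. Its argument "commands" is a list of rows, each a list of 6 numbers: the shift along the world's x, y, z in m, then the turn, a rotation vector about the world's x, y, z in rad. In form: [[tx, ty, tz, wx, wy, wz], ...]. A call has 1 to 8 rows; each row shifts and turns the commanded pose from where the row before left it; what a row does not reach is not made up. A row lasts 1/8 s, in which the tool goes at most 62.5 mm and 10.7 degrees, less where a joint would pass 70% of its speed; a pose out of reach is approached as far as the arm can. A call is refused whole if a number of a shift passes 0.0625 or a number of a turn 0.188, either way. A call with a gripper value outside its range is refused whole. "hand" is the finger opening in m, from 0 to 0.094, set as the call begins (left out, the last holds). The fingers move at their own pace and stop on an object; "newtons" is the grip in N (left out, the last holds). Time passes only in rows, so rows that do not move let the fingers close. It gives the time, the measured TCP pose, the force and the opening at its end, in the units of the state.
- state(): the state, without advancing time (a new reading comes with each control period).
- get_image(name): name is "scene" or "top" or "wrist"; returns the picture (420x560x3 uint8, red, green, blue); there is no depth.
- camera_info(name): a dict with "fx", "fy", "cx", "cy" (pixels), "k1" (the pictures are not rectified: a ray, as slopes to the right and down, at radius r is drawn at 1 + k1 r^2 times it, then the intrinsics apply), "eye" and "orientation" of the camera in the world. Camera axes: x right, y down, z forward; pixel columns grow to the right and rows downward; lengths in m; the calibration is good to about 2 mm. A picture is of the moment at which its call begins: read the wrist's pose just before it. camera_info takes no time and is no camera call; for the wrist camera it gives the pose at the moment of the call.
- finish_job(): hands the job in, once; it reports no verdict.
Trained networks look in the newest picture that a camera, given by its name, has taken for a name from the list of things; names that differ only in an ending like _2 or _b are one class to them, and where a whole thing is asked for, a point or a joint stands for the part that bears it (a point fixed in the world has none). Each returns a list of dicts, best first, with "confidence" (0 to 1); they miss things now and then, are a little off and sometimes report something else, mostly with a low value. They report only what shows in the picture. A call takes as long as a camera call.
- recognise(camera, label): "extent" ([centre column, centre row, width, height] in pixels, round what is visible of it).
The state is a dict: "t": time; "joint_pos": joint angles; "qd": joint speeds; "effort": joint torques, N m; "position": TCP position; "eef_rot": TCP orientation; "ft_force": force on the tool from outside, world axes, zero at the start; "wrist_torque": the same for the moment, N m; "opening": finger opening in m.
Only numpy, scipy, OpenCV 4.12 (cv2) and the standard library are available. Lean on these libraries where they do the work, as an engineer would, in place of code of your own. Each camera call takes 0.05 s, during which the arm holds its last target. There are 200 camera calls.

## Task

Set the loaf slicing gauge one hole closer to the knife guide: first push the sprung catch button beside the bar all the way down until it snaps in and stays down, then pull the black plunger knob up, slide the sleeve with its white backstop to the next hole towards the knife guide and let the pin go fully home in that hole. Finish still holding the knob in the gripper with the pin fully engaged: do not let go at the end. Leave the mug, the jar and the spatula where they are.

Things in the scene. Friction and masses are not known exactly. Their poses are not given: they have to be found in the camera images.
- gauge: Slicing gauge fixed to the counter: wooden board 340 (x) by 215 mm (y from -140 to +75), 18 mm thick. Origin on the counter right under the target hole, z up. An aluminium bar 40 mm wide runs along x at y = 0, top 45 mm above the counter, with a row of 13 mm square-cut holes at x = -100, -50, 0, +50 mm. The sleeve always starts pinned at x = -50 and must go to x = 0.
- knife_guide (a point): Top centre of the knife guide, two close upright steel plates across the board at gauge x = +136 mm, y from -35 to -135 mm, tops 88 mm (its end post 92 mm) above the counter. The gauge's +x is towards it.
- sleeve (a joint): Slide of the steel sleeve along the bar, in m: 0 = pinned in its starting hole, grows towards the knife guide, 0.050 = next hole; range -0.055 to 0.100. Sleeve 50 mm long (x), 56 mm wide, top 60 mm above the counter, with a 22 mm round boss to 64 mm. It drags with about 3 N, stays where it is left and cannot slide while the pin is in a hole.
- lug (a point): Top of the sleeve's flat side lug (gauge +y side), 50 mm to the side of the knob; 40 mm long in x, out to y = 64 mm, from 50 to 60 mm above the counter. With the catch up it runs against the catch button after 14 mm of slide; with the catch down it passes over it.
- backstop (a point): Middle of the top edge of the white backstop plate on the sleeve's -y side, 6 mm thick, 21 mm ahead of the knob, from y = -27 to -122 mm, top 62 mm above the counter; moves with the sleeve.
- plunger (a joint): Lift of the sleeve's spring plunger, in m: 0 = pin fully down in a hole, 0.016 = fully pulled up. The spring pushes it down with 4.5 N at 0 and 9.3 N at 0.016. The 10 mm pin has a round end and reaches 9 mm into the hole, so it is clear of the bar above 0.009; let down between holes it rests on the bar at about 0.009.
- knob_grip (a point): Grip point of the black plunger knob, on its axis: an upright cylinder of 28 mm diameter and 28 mm height on the middle of the sleeve. With the pin down the knob's underside is 70 mm, its top 98 mm and this point 86 mm above the counter; it moves with the sleeve and the plunger.
- catch (a joint): Travel of the catch button, in m: 0 = up, 0.012 = fully down. Pushed straight down; it resists with 3 to 4 N over its first half, then an inner detent snaps it down and it stays there by itself.
- catch_top (a point): Centre of the top of the catch button: an upright steel button of 22 mm diameter in a round steel housing of 32 mm diameter, beside the bar on the gauge's +y side at x = -5 mm, y = +50 mm. Its top is 58 mm above the counter when up and 46 mm when down; the housing's rim is at 43 mm.
- next_hole (a point): Centre of the mouth of the target hole, on top of the bar, 45 mm above the counter: the pin's axis must come over this point.
- mug: White mug beside the gauge, 80 mm diameter, 90 mm tall, handle at its +y; origin at the centre of its underside. Not to be disturbed.
- jar: Amber glass jar with steel cap beside the gauge, 72 mm diameter, 100 mm tall; origin at the centre of its underside. Not to be disturbed.
- spatula: Spatula lying behind the gauge, 280 mm long along its x; origin under its middle. Not to be disturbed.

How it is judged:
On the way, in this order (a step that is already met when the one before it is completed fails the run):
1. the catch button is pushed fully down, with the pin still in its starting hole (value of joint catch above 0.0105 m and value of joint each of sleeve, plunger below 0.004 m), for 0.2 s.
2. the plunger is pulled up clear of the starting hole (value of joint plunger above 0.0092 m and value of joint sleeve between -0.015 and 0.015 m), for 0.05 s.
At the end, for the whole second after the job is handed in: the catch is down (over 10.5 of 12 mm), the sleeve is at the next hole towards the knife guide (within 3.5 mm) and at rest, the pin is home (within 2 mm), and the fingers are still holding the knob with more than 3 N, the grip centre within 22 mm of the knob's grip point (value of joint catch above 0.0105 m and value of joint sleeve between 0.0465 and 0.0535 m and value of joint plunger below 0.002 m and contact force between the fingers and plunger above 3 N and distance between the grasp point and knob_grip below 0.022 m and velocity of joint sleeve between -0.01 and 0.01 m/s); the arm keeps its last pose, push and grip.
It fails at once if mug, jar or spatula pushed more than 20 mm away or tipped over (distance of any of mug, jar, spatula from where it was at the start of the episode above 0.02 m or angle between any of mug, jar, spatula's own z axis and vertical above 0.4 rad).
It also fails if it takes over 43 s, if anything falls off the work surface, if the arm or the gripper's body presses on something with over 40 N, if the wrist force passes 120 N, or if a joint passes its speed limit or range.

## Working session

There is one attempt and no reset: what is moved stays moved. The work goes in short steps, Python scripts to look and compute and a tool call to move; the robot and the scene stay as the last step left them, time stands still between calls to the robot, and variables do not carry over. Pictures are saved under pics/ and viewed, on a budget of 10 in all, crops included, one or two more only if the job needs it, and the job is handed in when it is done.

Besides the shell and the picture viewer there is one more tool, called after ">>>" as name([rows], argument=value, ...), one row to a line, values as JSON. play_rows: Moves the arm, as the interface text tells. Its arguments: {"type":"object","properties":{"commands":{"type":"array"},"hand":{"type":"number"},"newtons":{"type":"number"}},"required":["commands"]}

```bash
mkdir -p pics; cat > h.py <<'E'
from plant import *
import numpy as np, cv2
def ray(ci,u,v):
    x=(u-ci["cx"])/ci["fx"]; y=(v-ci["cy"])/ci["fy"]
    K=np.eye(3); d=np.array([ci["k1"],0,0,0.])
    p=cv2.undistortPoints(np.array([[[x,y]]],float),K,d)[0,0]
    return np.array(ci["eye"]),np.array(ci["orientation"])@np.array([p[0],p[1],1])
def onz(ci,u,v,z):
    e,d=ray(ci,u,v); return e+d*(z-e[2])/d[2]
def proj(ci,P):
    c=np.array(ci["orientation"]).T@(np.array(P)-np.array(ci["eye"])); s=c[:2]/c[2]; s=s*(1+ci["k1"]*(s@s))
    return np.array([ci["fx"]*s[0]+ci["cx"],ci["fy"]*s[1]+ci["cy"]])
E
python3 - <<'E'
from h import *
s=state(); print(s["t"],s["position"],s["eef_rot"],s["opening"])
for c in ["scene","top"]:
    im=get_image(c); ci=camera_info(c); print(c,{k:np.round(v,3).tolist() for k,v in ci.items()})
    cv2.imwrite(f"pics/{c}0.png",im[:,:,::-1])
Z=dict(knob_grip=.086,catch_top=.058,knife_guide=.088,backstop=.062,lug=.06,mug=.045,jar=.05)
for c in ["top","scene"]:
  ci=camera_info(c)
  for l,z in Z.items():
    r=recognise(c,l)
    print(c,l,[(np.round(q["extent"]).tolist(),round(q["confidence"],2),np.round(onz(ci,*q["extent"][:2],z),3).tolist()) for q in r[:2]])
print(state()["t"])
E
```

```text
0.0 [0.20440085 0.64284231 0.20479218] [[-9.52982567e-01  3.03024967e-01 -3.09352008e-04]
 [ 3.03025116e-01  9.52981788e-01 -1.22140787e-03]
 [-7.53102515e-05 -1.25772184e-03 -9.99999206e-01]] 0.09438646399860967
scene {'fx': 435.334, 'fy': 435.334, 'cx': 276.607, 'cy': 211.273, 'k1': 0.016, 'eye': [1.202, -0.292, 0.805], 'orientation': [[0.52, 0.614, -0.593], [0.854, -0.379, 0.357], [-0.005, -0.692, -0.722]]}
top {'fx': 535.696, 'fy': 535.696, 'cx': 288.125, 'cy': 215.433, 'k1': -0.212, 'eye': [0.359, 0.056, 1.335], 'orientation': [[-0.106, -0.971, 0.215], [-0.994, 0.104, -0.019], [-0.004, -0.216, -0.976]]}
top knob_grip []
top catch_top [([326.0, 285.0, 12.0, 7.0], 0.62, [0.461, -0.042, 0.058]), ([306.0, 263.0, 163.0, 141.0], 0.43, [0.52, -0.0, 0.058])]
top knife_guide [([306.0, 262.0, 158.0, 137.0], 0.85, [0.517, 0.003, 0.088]), ([224.0, 296.0, 44.0, 36.0], 0.3, [0.46, 0.2, 0.088])]
top backstop [([322.0, 253.0, 50.0, 69.0], 0.95, [0.538, -0.04, 0.062])]
top lug [([324.0, 255.0, 53.0, 62.0], 0.63, [0.533, -0.044, 0.06])]
top mug [([225.0, 294.0, 45.0, 36.0], 0.95, [0.467, 0.202, 0.045])]
top jar [([385.0, 204.0, 36.0, 36.0], 0.86, [0.646, -0.211, 0.05]), ([322.0, 255.0, 53.0, 67.0], 0.5, [0.536, -0.042, 0.05])]
scene knob_grip [([213.0, 207.0, 7.0, 20.0], 0.55, [0.522, -0.054, 0.086])]
scene catch_top [([215.0, 199.0, 8.0, 9.0], 0.43, [0.475, -0.031, 0.058]), ([236.0, 229.0, 154.0, 123.0], 0.29, [0.588, -0.033, 0.058])]
scene knife_guide [([236.0, 228.0, 152.0, 128.0], 0.96, [0.61, -0.041, 0.088])]
scene backstop [([226.0, 223.0, 74.0, 42.0], 0.97, [0.563, -0.045, 0.062])]
scene lug [([226.0, 221.0, 75.0, 41.0], 0.78, [0.556, -0.041, 0.06])]
scene mug [([292.0, 165.0, 43.0, 37.0], 0.74, [0.454, 0.208, 0.045]), ([175.0, 290.0, 43.0, 54.0], 0.67, [0.66, -0.211, 0.045])]
scene jar [([176.0, 287.0, 43.0, 55.0], 0.79, [0.658, -0.209, 0.05])]
0.8
```

```bash
python3 - <<'E'
import cv2
a=cv2.imread("pics/top0.png")[160:360,190:430]
cv2.imwrite("pics/topc.png",cv2.resize(a,None,fx=3,fy=3,interpolation=cv2.INTER_CUBIC))
a=cv2.imread("pics/scene0.png")[120:330,120:360]
cv2.imwrite("pics/scc.png",cv2.resize(a,None,fx=2.8,fy=2.8,interpolation=cv2.INTER_CUBIC))
E
```

```text
(no output)
```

View pics/topc.png

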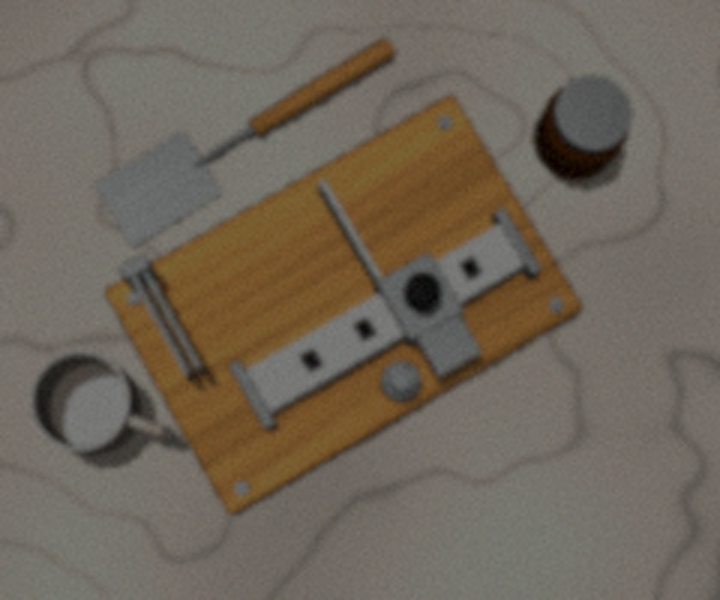

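View pics/scc.png

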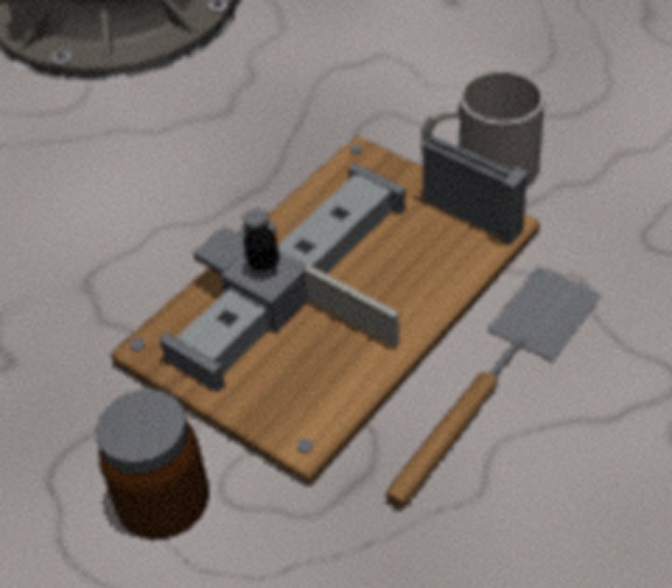

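The top crop shows the knob at about (423,293), the next hole at (365,328), the other holes at (310,360) and (471,268), and the catch at (402,381). The mug is beside the knife guide, the jar is past the far end and the spatula is behind.

```bash
python3 - <<'E'
from h import *
ci=camera_info("top")
f=lambda u,v,z: onz(ci,190+(u+.5)/3-.5,160+(v+.5)/3-.5,z)
pts=[(471,268,.045,-100,0),(365,328,.045,0,0),(310,360,.045,50,0),(423,293,.098,-50,0),(402,381,.058,-5,50),
(447,98,.018,-170,-140),(580,305,.018,-170,75),(235,512,.018,170,75),(107,290,.018,170,-140)]
W=np.array([f(u,v,z)[:2] for u,v,z,_,_ in pts]);G=np.array([p[3:] for p in pts])/1000
# board x centre unknown -> use only first 5 for position, all edges for angle
A,_=cv2.estimateAffinePartial2D(G[:5],W[:5]); print(A)
G5=G[:5]-G[:5].mean(0);W5=W[:5]-W[:5].mean(0)
U,_,V=np.linalg.svd(G5.T@W5);R=(U@V).T;t=W[:5].mean(0)-R@G[:5].mean(0)
print(np.degrees(np.arctan2(R[1,0],R[0,0])),t,"\n",((W-(G@R.T+t))*1000).round(1))
for n,g in [("knob",(-.05,0)),("catch",(-.005,.05)),("next",(0,0)),("kg",(.136,-.085))]: print(n,R@g+t)
print(R)
E
```

```text
[[-0.39616922 -0.92405711  0.50350282]
 [ 0.92405711 -0.39616922 -0.01057907]]
113.20617650658536 [ 0.50349788 -0.0107046 ] 
 [[ 1.4 -0. ]
 [ 1.5 -0.5]
 [ 0.2  0.4]
 [-1.9  0.2]
 [-1.3 -0. ]
 [-4.   7.4]
 [ 5.8  4. ]
 [ 2.3 -7.2]
 [-3.3 -4.3]]
knob [ 0.52319993 -0.05665924]
catch [ 0.45951344 -0.03500211]
next [ 0.50349788 -0.0107046 ]
kg [0.5280312  0.14778551]
[[-0.39404099 -0.91909287]
 [ 0.91909287 -0.39404099]]
```

>>> play_rows([
  [0.0238, -0.056, 0.004, 0, 0, -0.0716],
  [0.0238, -0.056, 0.004, 0, 0, -0.0716],
  [0.0238, -0.056, 0.004, 0, 0, -0.0716],
  [0.0238, -0.056, 0.004, 0, 0, -0.0716],
  [0.0238, -0.056, 0.004, 0, 0, -0.0716],
  [0.0238, -0.056, 0.004, 0, 0, -0.0716],
], hand=0.0, newtons=20)

```text
t: 1.55
position: [0.3479, 0.3054, 0.2298]
eef_rot: [[-0.739, 0.674, 0.0], [0.674, 0.739, 0.001], [0.0, 0.001, -1.0]]
ft_force: [1.4, 1.2, 0.3]
opening: 0.0373
```

>>> play_rows([
  [0.0238, -0.056, 0.004, 0, 0, -0.0716],
  [0.0238, -0.056, 0.004, 0, 0, -0.0716],
  [0.0238, -0.056, 0.004, 0, 0, -0.0716],
  [0.0238, -0.056, 0.004, 0, 0, -0.0716],
  [0.0238, -0.056, 0.004, 0, 0, -0.0716],
  [0.0238, -0.056, 0.004, 0, 0, -0.0716],
  [0, 0, 0, 0, 0, 0],
  [0, 0, 0, 0, 0, 0],
])

```text
t: 2.55
position: [0.4899, -0.0285, 0.2533]
eef_rot: [[-0.393, 0.92, -0.0], [0.92, 0.393, 0.0], [0.0, -0.0, -1.0]]
ft_force: [-1.2, 0.7, -0.1]
opening: 0.0004
```

```bash
python3 - <<'E'
from h import *
s=state(); print(s["t"],s["position"],s["eef_rot"].round(4),s["opening"],s["ft_force"],np.round(s["joint_pos"],2))
ci=camera_info("wrist"); im=get_image("wrist"); print({k:np.round(v,3).tolist() for k,v in ci.items()})
import pickle; pickle.dump(ci,open("w1.pkl","wb"))
cv2.imwrite("pics/w1.png",im[:,:,::-1])
for l,z in dict(knob_grip=.086,catch_top=.058,next_hole=.045).items():
    print(l,[(np.round(q["extent"]).tolist(),round(q["confidence"],2),np.round(onz(ci,*q["extent"][:2],z),4).tolist()) for q in recognise("wrist",l)[:2]])
for P in [(.5232,-.0567,.098),(.4595,-.035,.058),(.5035,-.0107,.045)]: print(proj(ci,P))
E
```

```text
2.55 [ 0.48993905 -0.0285071   0.25334478] [[-3.929e-01  9.196e-01 -3.000e-04]
 [ 9.196e-01  3.929e-01  1.000e-04]
 [ 2.000e-04 -3.000e-04 -1.000e+00]] 0.00037109751586093375 [-1.16838354  0.67312215 -0.11442232] [-0.72  0.07  0.7   1.98 -0.05  1.11  0.4 ]
{'fx': 328.955, 'fy': 328.955, 'cx': 279.154, 'cy': 209.877, 'k1': -0.056, 'eye': [0.46, 0.04, 0.432], 'orientation': [[0.92, 0.38, 0.101], [0.393, -0.889, -0.237], [-0.0, 0.257, -0.966]]}
knob_grip [([300.0, 227.0, 20.0, 25.0], 0.88, [0.5255, -0.0538, 0.086])]
catch_top [([258.0, 181.0, 21.0, 17.0], 0.56, [0.4629, -0.0295, 0.058])]
next_hole [([335.0, 162.0, 206.0, 265.0], 0.8, [0.5378, 0.0243, 0.045]), ([259.0, 183.0, 21.0, 20.0], 0.66, [0.4652, -0.0332, 0.045])]
[298.0572728  232.25291192]
[253.34714875 184.06377562]
[296.17670768 177.88033113]
```

View pics/w1.png

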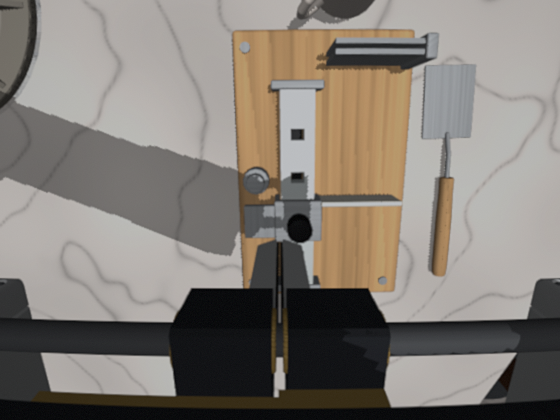

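The wrist view shows the gauge lined up with the tool: knob top near (299,227), catch (257,181), next hole (297,176) and the +50 hole (297,134).

```bash
python3 - <<'E'
from h import *
import pickle; ci=pickle.load(open("w1.pkl","rb"))
im=cv2.imread("pics/w1.png")
for n,u,v,z in [("h0",297,176,.045),("h50",297,134,.045),("knobtop",299,226,.098),("catch",257,180,.058),("post",319,200,.045)]: print(n,onz(ci,u,v,z).round(4))
cv2.imwrite("pics/w1c.png",cv2.resize(im[110:260,220:360],None,fx=4,fy=4,interpolation=cv2.INTER_CUBIC))
E
```

```text
h0 [ 0.5035 -0.0083  0.045 ]
h50 [0.4837 0.0364 0.045 ]
knobtop [ 0.5213 -0.0499  0.098 ]
catch [ 0.4616 -0.029   0.058 ]
post [ 0.5398 -0.0245  0.045 ]
```

View pics/w1c.png

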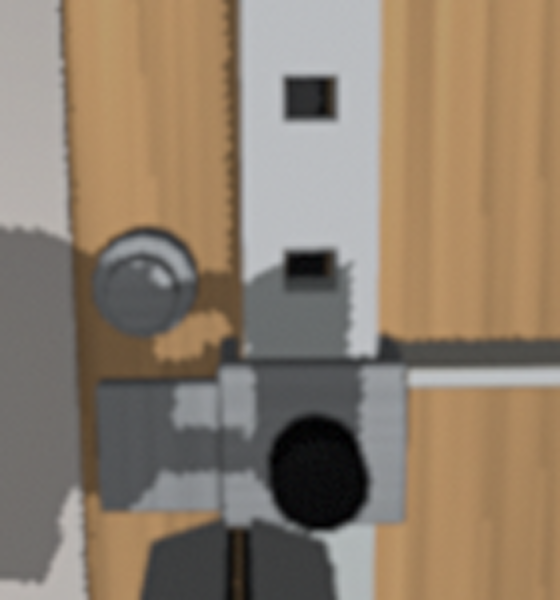

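```bash
python3 - <<'E'
from h import *
import pickle; ci=pickle.load(open("w1.pkl","rb"))
P={n:onz(ci,220+(u+.5)/4-.5,110+(v+.5)/4-.5,z)[:2] for n,u,v,z in [("h0",311,270,.045),("h50",310,98,.045),("k",322,478,.098),("c",143,286,.058),("kb",318,440,.07)]}
G=np.array([[0,0],[50,0],[-50,0],[-5,50]])/1e3;W=np.array([P[k] for k in ["h0","h50","k","c"]])
for k in P: print(k,P[k].round(4))
U,_,V=np.linalg.svd((G-G.mean(0)).T@(W-W.mean(0)));R=(U@V).T;t=W.mean(0)-R@G.mean(0)
print(np.degrees(np.arctan2(R[1,0],R[0,0])),t,((W-G@R.T-t)*1e3).round(1))
for n,g in [("knob",(-.05,0)),("catch",(-.005,.05)),("next",(0,0))]: print(n,(R@g+t).round(4))
E
```

```text
h0 [ 0.5044 -0.0093]
h50 [0.4839 0.0363]
k [ 0.5238 -0.0526]
c [ 0.4604 -0.0309]
kb [ 0.5234 -0.0503]
113.39487358653005 [ 0.50410779 -0.00802156] [[ 0.3 -1.3]
 [-0.3 -1.6]
 [-0.2  1.3]
 [ 0.2  1.6]]
knob [ 0.524  -0.0539]
catch [ 0.4602 -0.0325]
next [ 0.5041 -0.008 ]
```

>>> play_rows([
  [-0.015, -0.0025, -0.03, 0, 0, 0],
  [-0.015, -0.0025, -0.05, 0, 0, 0],
  [0, 0, -0.055, 0, 0, 0],
  [0, 0, -0.04, 0, 0, 0],
  [0, 0, -0.008, 0, 0, 0],
  [0, 0, 0, 0, 0, 0],
])

```text
t: 3.5
position: [0.4604, -0.0336, 0.0711]
eef_rot: [[-0.393, 0.919, -0.0], [0.919, 0.393, -0.0], [-0.0, -0.0, -1.0]]
ft_force: [0.3, 0.7, 0.5]
opening: 0.0004
```

```bash
python3 - <<'E'
from h import *
s=state(); print(s["t"],s["position"],s["ft_force"])
im=get_image("wrist"); ci=camera_info("wrist"); 
for P in [s["position"],(.46,-.0335,.058)]: print(proj(ci,P))
cv2.imwrite("pics/w2.png",cv2.resize(im[100:,100:460,::-1],None,fx=1.8,fy=1.8))
E
```

```text
3.5 [ 0.46039247 -0.03357407  0.07106909] [0.25337079 0.74732053 0.48309743]
[279.55842384 254.19080821]
[278.97739693 245.75243575]
```

View pics/w2.png

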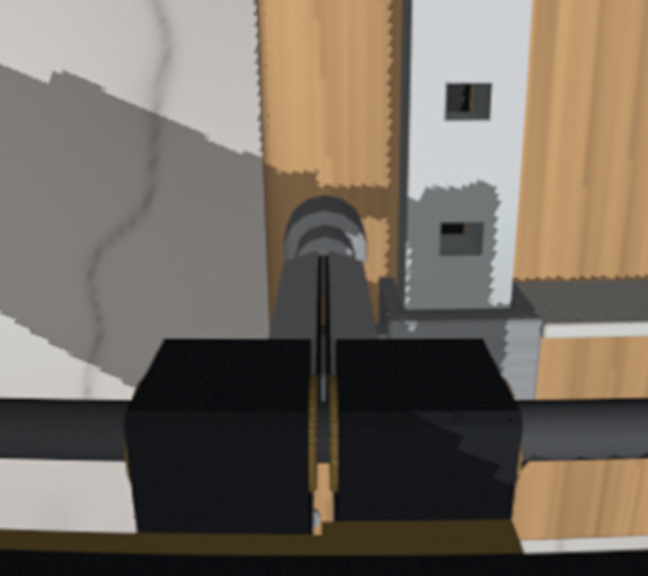

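The finger tips are centred over the button (both near column 325), so I'm pressing it down.

>>> play_rows([
  [0, 0, -0.006, 0, 0, 0],
  [0, 0, -0.005, 0, 0, 0],
  [0, 0, -0.003, 0, 0, 0],
  [0, 0, -0.003, 0, 0, 0],
  [0, 0, -0.003, 0, 0, 0],
])

```text
t: 4.18
position: [0.4603, -0.0336, 0.0504]
eef_rot: [[-0.393, 0.92, 0.0], [0.92, 0.393, 0.0], [0.0, 0.0, -1.0]]
ft_force: [1.0, 1.0, 1.5]
opening: 0.0004
```

>>> play_rows([
  [0, 0, -0.002, 0, 0, 0],
  [0, 0, -0.0015, 0, 0, 0],
  [0, 0, -0.0015, 0, 0, 0],
  [0, 0, 0, 0, 0, 0],
])

```text
t: 4.68
position: [0.4601, -0.0339, 0.0457]
eef_rot: [[-0.393, 0.92, -0.0], [0.92, 0.393, 0.0], [0.0, -0.0, -1.0]]
ft_force: [-3.6, 0.1, 15.7]
opening: 0.0002
```

>>> play_rows([
  [0, 0, 0, 0, 0, 0],
  [0, 0, 0, 0, 0, 0],
  [0, 0, 0.01, 0, 0, 0],
  [0, 0, 0.04, 0, 0, 0],
  [0, 0, 0.05, 0, 0, 0],
  [0, 0, 0.01, 0, 0, 0],
  [0.0, 0.0, 0, 0, 0, 0],
])

```text
t: 5.55
position: [0.4603, -0.0334, 0.1558]
eef_rot: [[-0.393, 0.919, 0.001], [0.919, 0.393, 0.001], [0.0, 0.001, -1.0]]
ft_force: [-0.4, -0.5, -0.9]
opening: 0.0002
```

>>> play_rows([
  [0.016, -0.0055, 0, 0, 0, 0],
  [0.016, -0.0055, 0, 0, 0, 0],
  [0.016, -0.0055, 0, 0, 0, 0],
  [0.016, -0.005, 0, 0, 0, 0],
  [0, 0, 0, 0, 0, 0],
  [0, 0, 0, 0, 0, 0],
], hand=0.08)

```text
t: 6.3
position: [0.5236, -0.0554, 0.1552]
eef_rot: [[-0.392, 0.92, -0.001], [0.92, 0.392, -0.0], [0.0, -0.001, -1.0]]
ft_force: [0.0, -0.1, -0.6]
opening: 0.057
```

```bash
python3 - <<'E'
from h import *
s=state(); print(s["t"],s["position"],s["ft_force"],s["opening"])
ci=camera_info("wrist"); im=get_image("wrist"); 
import pickle; pickle.dump(ci,open("w3.pkl","wb"))
p=s["position"]
for P in [(p[0],p[1],.098),(.5238,-.055,.098),(.46,-.0335,.046)]: print((proj(ci,P)-[100,100])*1.8)
print([q["extent"] for q in recognise("wrist","knob_grip")])
cv2.imwrite("pics/w3.png",cv2.resize(im[100:,100:460,::-1],None,fx=1.8,fy=1.8))
E
```

```text
6.3 [ 0.52360545 -0.05541996  0.15516842] [ 0.0023786  -0.14808941 -0.56362011] 0.05701280968049669
[324.2346409  225.49105548]
[325.05817948 224.78345157]
[221.11851548 104.04448751]
[[280.4, 220.9, 34.8, 42.9]]
```

View pics/w3.png

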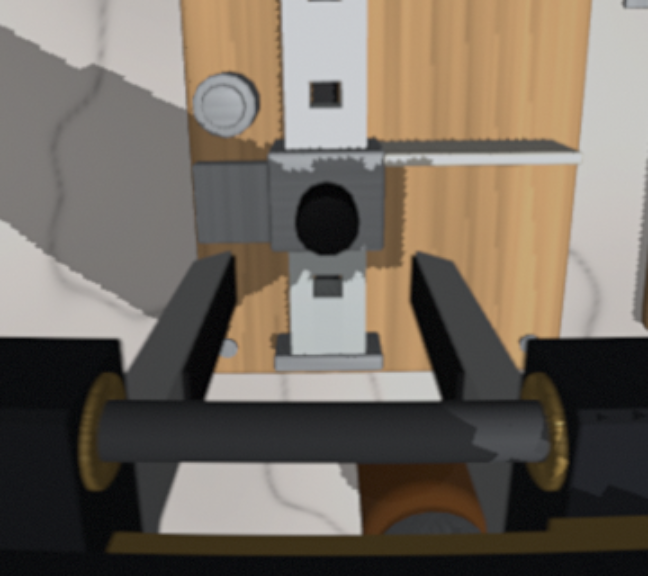

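The knob is about 2 mm to the right of the tool axis in the image. The catch shows its button flush (down).

>>> play_rows([
  [0.0018, 0.0008, -0.01, 0, 0, 0],
  [0, 0, -0.02, 0, 0, 0],
  [0, 0, -0.025, 0, 0, 0],
  [0, 0, -0.02, 0, 0, 0],
  [0, 0, -0.0105, 0, 0, 0],
  [0, 0, 0, 0, 0, 0],
])

```text
t: 7.15
position: [0.5255, -0.0545, 0.0695]
eef_rot: [[-0.393, 0.92, -0.001], [0.92, 0.393, -0.0], [0.0, -0.001, -1.0]]
ft_force: [-0.3, -0.1, 0.1]
opening: 0.0798
```

>>> play_rows([
  [0, 0, 0, 0, 0, 0],
  [0, 0, 0, 0, 0, 0],
  [0, 0, 0, 0, 0, 0],
  [0, 0, 0, 0, 0, 0],
  [0, 0, 0, 0, 0, 0],
  [0, 0, 0, 0, 0, 0],
], hand=0.0, newtons=35)

```text
t: 7.9
position: [0.5253, -0.0547, 0.0699]
eef_rot: [[-0.393, 0.92, -0.001], [0.92, 0.393, -0.0], [0.0, -0.001, -1.0]]
ft_force: [-3.1, -1.1, 5.1]
opening: 0.0272
```

>>> play_rows([
  [0, 0, 0.003, 0, 0, 0],
  [0, 0, 0.003, 0, 0, 0],
  [0, 0, 0.003, 0, 0, 0],
  [0, 0, 0.003, 0, 0, 0],
  [0, 0, 0.0015, 0, 0, 0],
  [0, 0, 0, 0, 0, 0],
  [0, 0, 0, 0, 0, 0],
])

```text
t: 8.78
position: [0.5253, -0.0546, 0.0833]
eef_rot: [[-0.393, 0.92, -0.001], [0.92, 0.393, -0.0], [0.0, -0.001, -1.0]]
ft_force: [-3.9, -3.3, -10.2]
opening: 0.0272
```

>>> play_rows([
  [-0.002, 0.0046, 0, 0, 0, 0],
  [-0.002, 0.0046, 0, 0, 0, 0],
  [-0.002, 0.0046, 0, 0, 0, 0],
  [-0.002, 0.0046, 0, 0, 0, 0],
  [0, 0, 0, 0, 0, 0],
])

```text
t: 9.4
position: [0.517, -0.0358, 0.0832]
eef_rot: [[-0.393, 0.92, -0.002], [0.92, 0.393, 0.0], [0.001, -0.001, -1.0]]
ft_force: [-4.7, -1.8, -9.8]
opening: 0.0268
```

>>> play_rows([
  [-0.002, 0.0046, 0, 0, 0, 0],
  [-0.002, 0.0046, 0, 0, 0, 0],
  [-0.002, 0.0046, 0, 0, 0, 0],
  [-0.002, 0.0046, 0, 0, 0, 0],
  [-0.002, 0.0046, 0, 0, 0, 0],
  [-0.0018, 0.0045, 0, 0, 0, 0],
  [0, 0, 0, 0, 0, 0],
])

```text
t: 10.28
position: [0.505, -0.0084, 0.0832]
eef_rot: [[-0.393, 0.919, -0.002], [0.919, 0.393, -0.0], [0.001, -0.002, -1.0]]
ft_force: [-4.8, -2.6, -10.0]
opening: 0.0273
```

```bash
python3 - <<'E'
from h import *
s=state(); print(s["t"],s["position"],s["ft_force"],s["opening"])
ci=camera_info("wrist"); im=get_image("wrist")
a=cv2.resize(im[100:,100:460,::-1],None,fx=1.8,fy=1.8); cv2.imwrite("pics/w4.png",a)
print([q["extent"] for q in recognise("wrist","knob_grip")])
p=s["position"];print((proj(ci,(p[0],p[1],.111))-[100,100])*1.8)
E
```

```text
10.275 [ 0.50499501 -0.0084072   0.08319172] [-4.84434401 -2.63928019 -9.95545617] 0.027313771707105784
[[278.5, 268.9, 52.0, 65.7], [519.6, 207.6, 75.7, 326.6]]
[324.84695804 317.31579299]
```

View pics/w4.png

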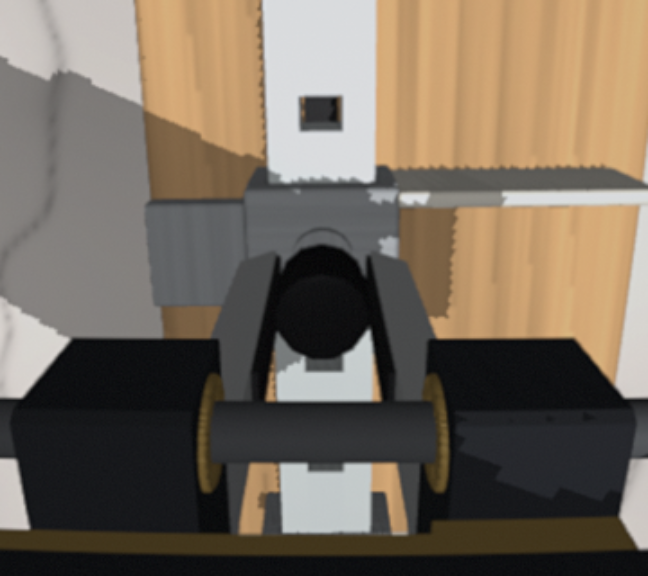

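The knob is held and the sleeve has moved 50.4 mm, past the catch. Lowering the pin now.

>>> play_rows([
  [0, 0, -0.002, 0, 0, 0],
  [0, 0, -0.002, 0, 0, 0],
  [0, 0, -0.002, 0, 0, 0],
  [0, 0, -0.001, 0, 0, 0],
  [0, 0, 0, 0, 0, 0],
])

```text
t: 11.0
position: [0.505, -0.0084, 0.0762]
eef_rot: [[-0.393, 0.92, -0.002], [0.92, 0.393, 0.0], [0.001, -0.002, -1.0]]
ft_force: [-6.3, -1.1, -7.7]
opening: 0.0278
```

>>> play_rows([
  [0, 0, -0.002, 0, 0, 0],
  [0, 0, -0.002, 0, 0, 0],
  [0, 0, -0.0015, 0, 0, 0],
  [0, 0, -0.001, 0, 0, 0],
  [0, 0, 0, 0, 0, 0],
])

```text
t: 11.62
position: [0.5051, -0.0085, 0.07]
eef_rot: [[-0.393, 0.92, -0.002], [0.92, 0.393, 0.0], [0.001, -0.002, -1.0]]
ft_force: [-9.8, -1.0, 1.6]
opening: 0.0271
```

>>> play_rows([
  [-0.0005, -0.0002, -0.001, 0, 0, 0],
  [0, 0, -0.0005, 0, 0, 0],
  [0, 0, 0, 0, 0, 0],
  [0, 0, 0, 0, 0, 0],
])

```text
t: 12.12
position: [0.5055, -0.009, 0.0697]
eef_rot: [[-0.392, 0.92, -0.0], [0.92, 0.392, 0.001], [0.001, 0.0, -1.0]]
ft_force: [-13.5, -4.6, 28.4]
opening: 0.0276
```

```bash
python3 - <<'E'
from h import *
s=state(); print(s["t"],s["position"],s["ft_force"],s["opening"])
im=get_image("wrist"); cv2.imwrite("pics/w5.png",cv2.resize(im[100:,100:460,::-1],None,fx=1.8,fy=1.8))
E
```

```text
12.125 [ 0.50552663 -0.00903207  0.0696894 ] [-13.51345339  -4.59407515  28.44941668] 0.02760661386562632
```

View pics/w5.png

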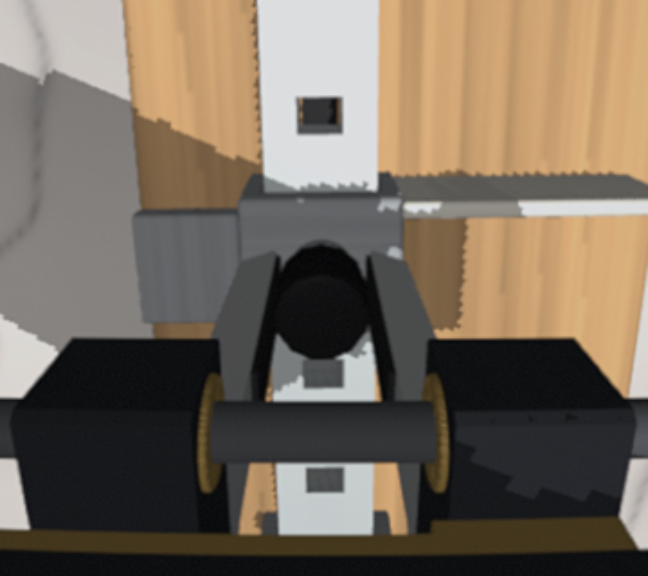

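The pin is home: there's a hard stop at the same height as at the start. I'll ease off the extra push slightly and then hand in.

>>> play_rows([
  [0, 0, 0.0006, 0, 0, 0],
  [0, 0, 0, 0, 0, 0],
  [0, 0, 0, 0, 0, 0],
])

```text
t: 12.55
position: [0.5054, -0.0091, 0.0699]
eef_rot: [[-0.392, 0.92, -0.0], [0.92, 0.392, 0.001], [0.001, -0.0, -1.0]]
ft_force: [-9.8, -4.6, 15.2]
opening: 0.0274
```

```bash
python3 -c "
from plant import *
finish_job(); s=state(); print(s['t'],s['position'],s['ft_force'],s['opening'])"
```

```text
the job is handed in; nothing more can be done
the job is handed in; nothing more can be done
```

The gauge is set one hole closer to the knife guide, and I handed the job in at about 12.6 s with the gripper still holding the knob. `finish_job` gives no verdict and allowed no state reading afterwards, so the checks below come from just before it.

- **Catch:** I pushed the button down to a firm stop at 46 mm with 16 N. The wrist picture afterwards showed it flush, and the sleeve's lug passed over it without resistance.
- **Pin and sleeve:** I lifted the knob 13.4 mm and slid the sleeve 50.4 mm along the bar. I then lowered the pin to a hard stop with the tool at 69.7 mm, against 69.9 mm when first gripped, which means the pin is fully in the hole.
- **Final hold:** The grip is set to 35 N with the fingers 27.4 mm apart, on a 28 mm knob. The tool still presses down about 15 N, with about 11 N of sideways load that I left in place.
- **Mug, jar and spatula:** The arm's path stayed clear of all three. I did not take a final picture to confirm they hadn't moved.
- **Disagreements:** The top and wrist cameras differed by up to about 3 mm on position. The close look before gripping also showed a sideways error of about 2 mm, which I corrected.

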